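# Stand the larger angle stop up on its foot

## Task

Two L-shaped steel angle stops for squaring up piles of pressed garments lie on the ironing table, each on its longer leg. Stand the larger one up on its shorter leg, ready for use, by tipping it over its corner: keep the corner down on the table and on the spot where it is, and let go once it stands. Do not move or tip the smaller stop.

Things in the scene. Friction and masses are not known exactly. Their poses are not given: they have to be found in the camera images.
- stop: larger angle stop: loose steel L of bar 8 thick, 40 wide, legs 120 and 70 mm outside, 0.36 to 0.54 kg; lies on its long leg, short leg pointing up. Origin: middle of the outer corner edge, on the table. x: along the long leg from the corner, y: across the width, z: along the short leg. Standing on the short leg, x points up. Raised about the corner it passes its balance at about 70 degrees
- stop_end (a point): gripping point near the free end of the larger stop's long leg: 108 mm along x from its origin (12 mm short of the end), mid-width, mid-thickness (4 mm above the table at first). Held here lightly (about 8 N) across the 40 mm width, the stop turns between the pads as it is lifted
- small_stop: smaller angle stop, a bystander lying the same way: same 8 x 40 mm bar, legs 75 and 45 mm outside, 0.28 kg. Origin and axes as for the larger one. Either stop may be the left or the right one. A flat bar without a second leg, a round tin, a brush and other things also lie about
Not all that is in view belongs to the job. What is shaped like the stop but brown or turquoise is not meant.

How it is judged:
By the outcome, as a careful person would: the job done as asked, in the order asked, and still so for the second after the job is handed in, with the robot touching nothing.
It also fails if it takes over 35 s, if anything falls off the work surface, if the arm or the gripper's body presses on something with over 40 N, if the wrist force passes 120 N, or if a joint passes its speed limit or range.

## Robot

A 6-joint arm with a two-finger parallel gripper is mounted at the origin on the work surface. World frame = base frame: x ahead of the robot, y to its left, z up, the work surface at z = 0. Lengths are in m, angles in rad, forces in N, time in s.
With the tool pointing down it reaches from about 0.275 to 0.75 m from the base axis. Payload 10.2 kg.
Tool frame: the origin (TCP) lies midway between the tips of the shut fingers; the grasp point (between the pads) lies 19 mm behind it; z points along the fingers, y is the line along which they close (so a half turn about z gives the same grasp; the last joint's range is limited). The gripper opens to 88 mm and grips with 3 to 60 N. Pads are 18 mm wide; open, the fingers measure 123 mm over their backs; the gripper's body (75 mm by 187 mm) begins 45 mm behind the grasp point.
Start: joints at [0.975, 0.313, 1.498, -0, 1.331, -0.223], TCP at [0.191, 0.489, 0.239] pointing down, gripper open.
Joint ranges: [-2.94, 2.94], [-0.97, 2.17], [0.19, 2.56], [-1.23, 4.37], [0.02, 3.11], [-2.88, 2.88]. Speed limits (rad/s): [2.39, 2.39, 3.01, 3.14, 3.14, 3.14].

## Interface

Orientations are given as a unit quaternion [x, y, z, w].
In Python, from bench import robot gives the robot as it stands. Calls block until the motion is done:
- robot.move_pose(position, orientation): joint-space move of the TCP to a pose.
- robot.movel(position, orientation=None, velocity=0.15): straight line of the TCP; orientation=None keeps the orientation; velocity is the mean speed in m/s.
- robot.move_j(angles): joint-space move.
- robot.open() and robot.grab(effort=None): open the fingers fully, or close them until they stop; effort is the grip in N (None keeps the last).
- robot.pause(seconds).
- robot.solve_ik(position, orientation): joint angles nearest the present ones, or None.
- robot.sense(): the state.
- robot.get_image(name): name is "scene" or "top" or "wrist"; returns the picture (480x640x3 uint8, blue, green, red); there is no depth.
- robot.camera_params(name): a dict with "intrinsics" (3x3 intrinsics, pixels), "k1" (the pictures are not rectified: a ray, as slopes to the right and down, at radius r is drawn at 1 + k1 r^2 times it, then the intrinsics apply), "extrinsics" (4x4, takes a point from camera to world coordinates). Camera axes: x right, y up, looking along -z (the intrinsics and any distortion apply to the point x, -y, -z); pixel columns grow to the right and rows downward; lengths in m; the calibration is good to about 2 mm. A picture is of the moment at which its call begins: read the wrist's pose just before it. camera_params takes no time and is no camera call; for the wrist camera it gives the pose at the moment of the call.
A pose or a line that the arm cannot do raises robot.Unreachable and nothing moves.
- robot.job_done(): hands the job in; it is judged then, once.
The state is a dict: "t": time; "joint_positions": joint angles; "dq": joint speeds; "effort": joint torques, N m; "ee_pos": TCP position; "tool_rot": TCP orientation; "force": force on the tool from outside, world axes, zero at the start; "moment": the same for the moment, N m; "opening": opening from 0.0 (shut) to 1.0 (fully open); "grip_force": force on a finger pad.
Only numpy, scipy, OpenCV 4.12 (cv2) and the standard library are available. Lean on these libraries where they do the work, as an engineer would, in place of code of your own. Each camera call takes 0.05 s, during which the arm holds its last target. There are 200 camera calls.

## Working session

There is one attempt and no reset: what is moved stays moved. The work goes in short steps, each a Python script; the robot and the scene stay as the last script left them, time stands still between calls to the robot, and variables do not carry over. Pictures are saved under pics/ and viewed, at most 10 in all, crops included, and the job is handed in when it is done.

```bash
mkdir -p pics; ls
cat > h.py <<'E'
import numpy as np, cv2
from bench import robot
def pix2world(cam,uv,z,P=None):
    P=P or robot.camera_params(cam); K=np.array(P["intrinsics"]);E=np.array(P["extrinsics"])
    uv=np.atleast_2d(np.array(uv,float))
    d=cv2.undistortPoints(uv[:,None],K,np.array([P["k1"],0,0,0.]))[:,0]
    r=np.c_[d[:,0],-d[:,1],-np.ones(len(d))]@E[:3,:3].T; o=E[:3,3]
    return o+r*((z-o[2])/r[:,2])[:,None]
def world2pix(cam,X,P=None):
    P=P or robot.camera_params(cam); K=np.array(P["intrinsics"]);E=np.array(P["extrinsics"])
    c=(np.atleast_2d(X)-E[:3,3])@E[:3,:3]; a=c[:,:2]/-c[:,2:]; a[:,1]*=-1
    a=a*(1+P["k1"]*(a**2).sum(1))[:,None]
    return a*[K[0,0],K[1,1]]+K[:2,2]
E
python3 - <<'E'
from h import *
a=robot.get_image("scene");b=robot.get_image("top")
cv2.imwrite("pics/scene.png",a);cv2.imwrite("pics/top.png",b)
s=robot.sense();print(s["t"],s["ee_pos"],s["tool_rot"],s["force"])
for c in("scene","top","wrist"):print(c,np.round(robot.camera_params(c)["extrinsics"],3).tolist())
E
```

```text
pics
0.1 [0.19109693 0.48874897 0.23822518] [ 1.85316956e-01  9.82678626e-01 -5.33593411e-04 -2.43757748e-04] [-0.24898489 -1.32206059  0.92557773]
scene [[0.872, -0.356, 0.336, 0.827], [0.489, 0.654, -0.577, -0.67], [-0.014, 0.667, 0.745, 0.814], [0.0, 0.0, 0.0, 1.0]]
top [[0.026, 0.993, -0.116, 0.392], [-1.0, 0.025, -0.008, -0.109], [-0.005, 0.116, 0.993, 1.01], [0.0, 0.0, 0.0, 1.0]]
wrist [[0.366, -0.89, -0.274, 0.12], [0.931, 0.349, 0.11, 0.517], [-0.002, -0.295, 0.955, 0.384], [0.0, 0.0, 0.0, 1.0]]
```

View pics/scene.png

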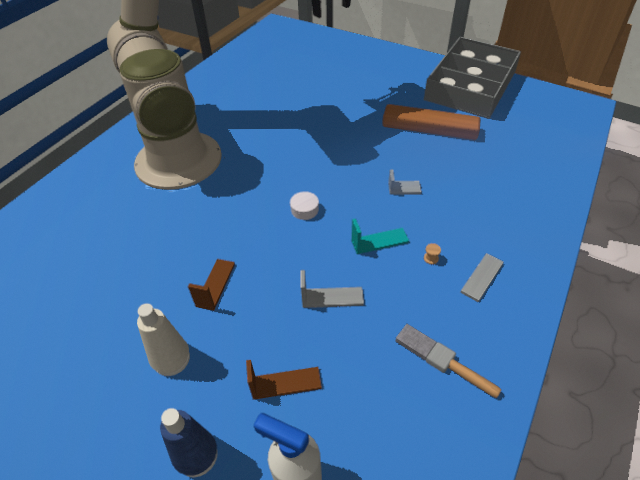

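View pics/top.png

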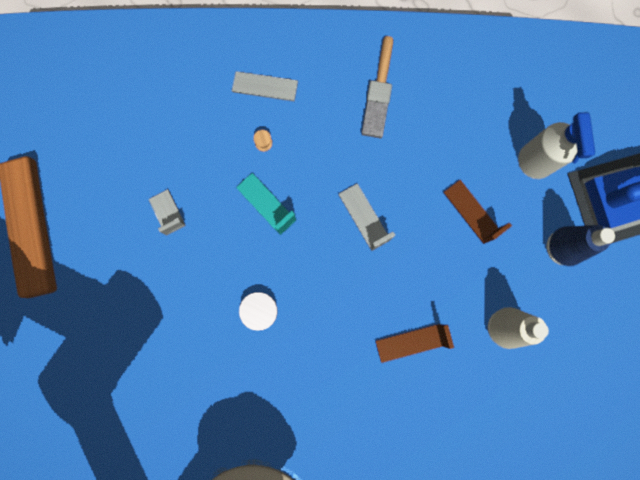

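The scene shows these grey things:
- larger L: scene (332,292), top (367,216)
- smaller L: scene (405,186), top (167,211)
- flat bar without a second leg: top (265,86)

Lookalikes to leave alone are the turquoise L at top (266,203) and the brown ones at top (477,212) and (415,343). I choose the grey L at top (367,216) and will check it in one close crop.

Run:
```python
from h import *
b=cv2.imread("pics/top.png")
cv2.imwrite("pics/crop.png",cv2.resize(b[175:257,325:407],None,fx=7,fy=7,interpolation=cv2.INTER_CUBIC))
hsv=cv2.cvtColor(b,cv2.COLOR_BGR2HSV)
m=((hsv[...,1]<70)&(hsv[...,2]>60)).astype(np.uint8)
n,l,st,c=cv2.connectedComponentsWithStats(m)
for i in range(1,n):
    if st[i,4]>200 and st[i,4]<4000:
        k,_=cv2.findContours((l==i).astype(np.uint8),0,1)
        q=cv2.approxPolyDP(k[0],3,True)[:,0]
        print(np.round(c[i]),st[i,4],q.tolist(),np.round(pix2world("top",q,.008)[:,:2],3).tolist())
```

```text
[265.  86.] 1304 [[235, 74], [233, 91], [294, 98], [296, 80]] [[0.83, 0.063], [0.796, 0.065], [0.784, -0.051], [0.82, -0.053]]
[376. 108.] 1173 [[370, 81], [362, 133], [380, 137], [391, 85]] [[0.822, -0.193], [0.719, -0.179], [0.712, -0.213], [0.815, -0.233]]
[547. 152.] 2122 [[567, 124], [549, 126], [521, 149], [519, 164], [527, 175], [544, 177], [573, 159], [577, 147], [564, 136]] [[0.752, -0.572], [0.746, -0.535], [0.698, -0.479], [0.669, -0.474], [0.649, -0.489], [0.646, -0.521], [0.683, -0.58], [0.707, -0.589], [0.728, -0.564]]
[586. 194.] 634 [[639, 165], [585, 178], [580, 184], [577, 171], [569, 173], [585, 224], [593, 224], [594, 214], [589, 212], [591, 205], [586, 202], [586, 190], [581, 186], [594, 176]] [[0.678, -0.715], [0.647, -0.602], [0.635, -0.592], [0.66, -0.587], [0.656, -0.571], [0.559, -0.599], [0.56, -0.614], [0.579, -0.617], [0.582, -0.607], [0.596, -0.612], [0.601, -0.602], [0.624, -0.603], [0.632, -0.594], [0.652, -0.621]]
[365. 217.] 1459 [[355, 184], [339, 195], [373, 249], [394, 234], [385, 232]] [[0.622, -0.168], [0.6, -0.139], [0.503, -0.202], [0.531, -0.
[... 322 characters left out ...]
8, -0.611], [0.521, -0.631], [0.546, -0.707]]
[258. 311.] 1167 [[262, 292], [247, 295], [239, 307], [242, 322], [252, 329], [268, 327], [276, 316], [275, 302]] [[0.421, -0.005], [0.414, 0.022], [0.393, 0.035], [0.366, 0.029], [0.354, 0.011], [0.359, -0.018], [0.379, -0.031], [0.403, -0.029]]
[516. 328.] 1856 [[489, 319], [492, 339], [506, 348], [538, 343], [548, 331], [540, 318], [515, 308], [503, 308]] [[0.382, -0.413], [0.346, -0.419], [0.33, -0.445], [0.34, -0.504], [0.361, -0.523], [0.385, -0.508], [0.402, -0.461], [0.402, -0.439]]
[252. 473.] 848 [[212, 479], [292, 479], [273, 468], [254, 464], [223, 471]] [[0.087, 0.074], [0.093, -0.068], [0.111, -0.034], [0.117, -0.0], [0.102, 0.054]]
```

View pics/crop.png

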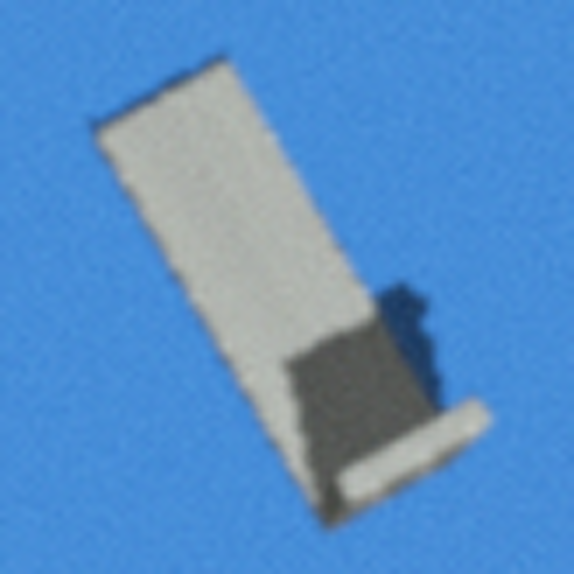

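The crop shows a plain grey L. Its long leg runs from the free end, about (348,188) in the top image, to a second leg standing at the corner, about (378,247), so this is the larger stop. I'll hover over it and refine with the wrist camera.

```bash
cat >> h.py <<'E'
from scipy.spatial.transform import Rotation as R
def tool_q(yaw,flip=1):  # tool down, tool y along flip*stop y
    y=flip*np.array([-np.sin(yaw),np.cos(yaw),0]); z=np.array([0,0,-1.]); 
    return R.from_matrix(np.c_[np.cross(y,z),y,z]).as_quat()
E
python3 - <<'E'
from h import *
f=lambda a:(np.array(a)+.5)/7-.5+[325,175]
e=pix2world("top",f([[225,58],[97,125]]),.008)[:,:2]
c=pix2world("top",f([[328,527]]),.0)[0,:2]
d=e[1]-c; yaw=np.arctan2(d[1],d[0]); print(e,np.linalg.norm(e[0]-e[1]),c,np.linalg.norm(d),yaw, np.arctan2(*(e[0]-e[1])[[1,0]])+np.pi/2)
ux=np.array([np.cos(yaw),np.sin(yaw)]); p=e.mean(0)-.012*ux
for fl in(1,-1):print(fl,robot.solve_ik([*p,.2],tool_q(yaw,fl)))
fl=min((1,-1),key=lambda k:abs(robot.solve_ik([*p,.2],tool_q(yaw,k))[5]))
robot.move_pose([*p,.22],tool_q(yaw,fl)); robot.pause(.3)
import pickle
P=robot.camera_params("wrist");im=robot.get_image("wrist");cv2.imwrite("pics/w1.png",im);pickle.dump(P,open("w1.pkl","wb"))
s=robot.sense();print(p,fl,s["t"],s["ee_pos"],s["force"])
E
```

```text
[[ 0.62376564 -0.17065837]
 [ 0.60505177 -0.13759823]] 0.03798923590806243 [ 0.50216882 -0.19994196] 0.12029813934115297 0.5447958592114875 0.5150860784725406
1 [-4.46582036e-01  5.63926355e-01  1.22571510e+00 -4.44089210e-16
  1.35195120e+00 -2.56217422e+00]
-1 [-4.46582036e-01  5.63926355e-01  1.22571510e+00 -4.44089210e-16
  1.35195120e+00  5.79418432e-01]
[ 0.6041459  -0.16034722] -1 3.1667 [ 0.60417378 -0.1601921   0.22001199] [0.56114658 0.37577572 0.84661597]
```

View pics/w1.png

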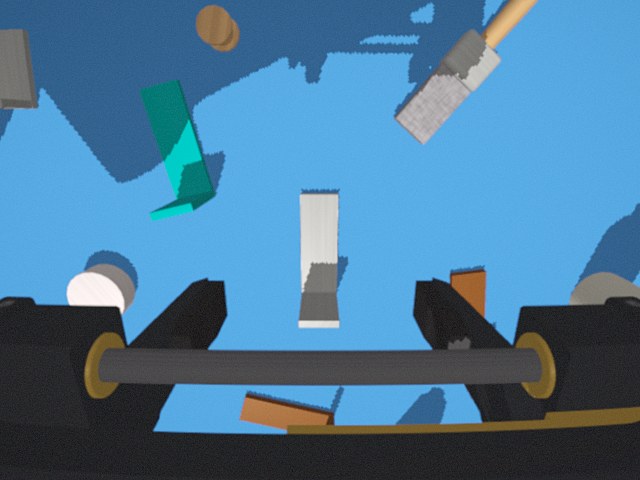

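The wrist view shows the larger stop centred between the fingers. Its free end runs from (300,195) to (338,195), its short leg top is at row ~325, and the turquoise stop is well to the left. I'll fit the edges and refine.

Run:
```python
from h import *
import pickle
P=pickle.load(open("w1.pkl","rb"));im=cv2.imread("pics/w1.png");hsv=cv2.cvtColor(im,cv2.COLOR_BGR2HSV)
m=(hsv[...,1]<70)
L=[];Rr=[]
for r in range(200,290,3):
    x=np.where(m[r,285:355])[0]+285; L.append([x[0]-.5,r]);Rr.append([x[-1]+.5,r])
T=[[c,np.where(m[180:230,c])[0][0]+180-.5] for c in range(304,335,3)]
L,Rr,T=[pix2world("wrist",a,.008,P)[:,:2] for a in(L,Rr,T)]
sl=lambda a:np.arctan(np.polyfit(a[:,0],a[:,1],1)[0])
yl,yr=sl(L),sl(Rr);yaw=(yl+yr)/2
u=np.array([np.cos(yaw),np.sin(yaw)]);v=np.array([-u[1],u[0]])
a,b=np.median(L@v),np.median(Rr@v); t=np.median(T@u)
end=t*u+(a+b)/2*v; O=end-.12*u
print("yaws",yl,yr,"w",a-b,"end",end,"O",O)
# check: predicted corners of the short leg top & origin in wrist image
X=[[*(O+s*.02*v+dx*u),z] for dx,z in((0,.07),(.008,.07),(.12,.008)) for s in(1,-1)]
print(world2pix("wrist",X,P).round(1).tolist())
print("top",world2pix("top",X+[[*(O+.02*v),0]]).round(1).tolist())
```

```text
yaws 0.5387507751492898 0.5395429822937309 w 0.040295400936572856 end [ 0.61296127 -0.1538589 ] O [ 0.50998363 -0.21546739]
[[297.8, 326.3], [338.9, 326.4], [297.7, 319.1], [339.1, 319.2], [299.7, 192.4], [338.2, 192.6]]
top [[374.2, 246.9], [394.6, 235.3], [371.9, 242.8], [392.2, 231.3], [337.9, 193.7], [356.9, 183.1], [370.5, 251.2]]
```

```bash
cat >> h.py <<'E'
O=np.array([.50998,-.21547,0]);yaw=.5391
U=np.array([np.cos(yaw),np.sin(yaw),0]);Z=np.array([0,0,1.]);Q=tool_q(yaw,-1)
def tcp(deg,off=-.002):
    a=np.radians(deg); return O+(.108*np.cos(a)-.004*np.sin(a))*U+(.108*np.sin(a)+.004*np.cos(a)+off)*Z
def show(l):
    s=robot.sense();print(l,"t%.2f"%s["t"],np.round(s["ee_pos"],4),"F",np.round(s["force"],1),"open %.3f grip %.1f"%(s["opening"],s["grip_force"]))
E
python3 - <<'E'
from h import *
robot.movel(tcp(0)+.03*Z,Q,.2); robot.movel(tcp(0),Q,.06); show("down")
robot.grab(8); show("grab")
for d in range(6,49,6):
    robot.movel(tcp(d),Q,.06); show(d)
cv2.imwrite("pics/s2.png",cv2.resize(robot.get_image("scene")[180:380,200:460],None,fx=3,fy=3))
E
```

```text
down t4.91 [ 0.6026 -0.16    0.0016] F [0.  0.1 0.4] open 1.002 grip 0.0
grab t5.69 [ 0.6027 -0.1601  0.002 ] F [-0.5  0.1 -0.2] open 0.452 grip 8.0
6 t6.03 [ 0.6019 -0.1606  0.0137] F [ 0.9  1.3 -1.1] open 0.454 grip 8.0
12 t6.38 [ 0.6001 -0.1618  0.0248] F [ 1.3 -0.6 -2.4] open 0.451 grip 8.0
18 t6.72 [ 0.5972 -0.1635  0.0356] F [-0.1  0.3 -2. ] open 0.452 grip 8.0
24 t7.06 [ 0.5933 -0.1658  0.046 ] F [ 0.4  0.7 -0.6] open 0.449 grip 8.0
30 t7.40 [ 0.5885 -0.1686  0.0558] F [ 1.9  1.5 -0.5] open 0.450 grip 8.0
36 t7.74 [ 0.5829 -0.172   0.065 ] F [ 0.9  1.3 -0.8] open 0.451 grip 8.0
42 t8.08 [ 0.5765 -0.1758  0.0736] F [ 0.8  1.  -0.8] open 0.452 grip 8.0
48 t8.43 [ 0.5694 -0.1801  0.0812] F [0.9 0.8 0.2] open 0.450 grip 8.0
```

View pics/s2.png

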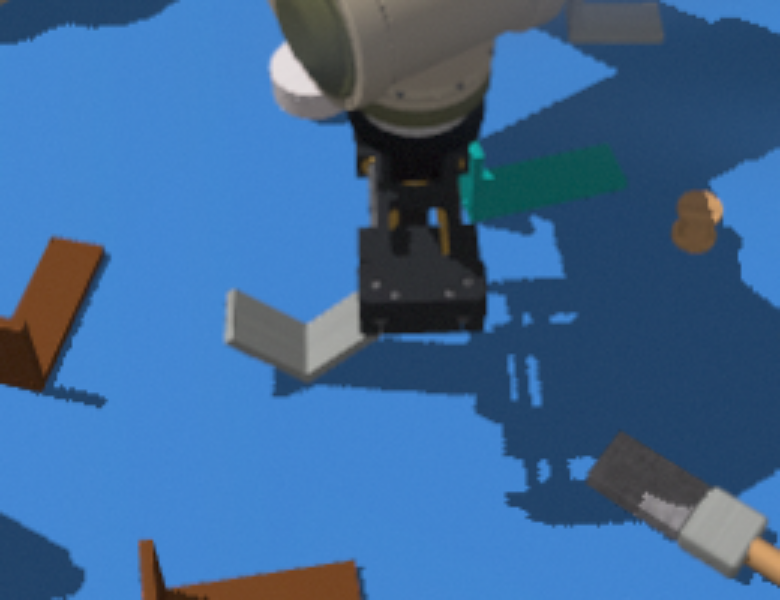

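The stop is tilted about 45° with its corner down at crop (307,381), which is about (302,307) in the scene image. I'll compare that with the predicted corner and continue.

Run:
```python
from h import *
V=np.cross(Z,U);print("pred corner px",world2pix("scene",[O-.02*V,O+.02*V]).round(1).tolist())
for d in range(54,86,6):
    robot.movel(tcp(d),Q,.05); show(d)
robot.movel(tcp(88),Q,.04); robot.pause(.2);show(88)
cv2.imwrite("pics/s3.png",cv2.resize(robot.get_image("scene")[180:380,200:460],None,fx=3,fy=3))
print("pred",((world2pix("scene",[O-.02*V,O-.02*V-.07*U])-[200,180])*3).round().tolist())
```

```text
pred corner px [[302.7, 306.1], [302.7, 289.4]]
54 t8.85 [ 0.5616 -0.1847  0.0881] F [2.4 1.8 1.9] open 0.447 grip 8.0
60 t9.22 [ 0.5534 -0.1897  0.0938] F [3.4 2.  3.3] open 0.454 grip 8.0
66 t9.60 [ 0.5448 -0.1948  0.0985] F [2.5 0.8 5.9] open 0.450 grip 8.0
72 t9.97 [ 0.5357 -0.2004  0.1023] F [1.7 2.  6.1] open 0.454 grip 8.0
78 t10.35 [ 0.5262 -0.2062  0.1049] F [2.1 1.6 7.2] open 0.450 grip 8.0
84 t10.72 [ 0.5165 -0.2121  0.1064] F [1.8 0.3 7.9] open 0.448 grip 8.0
88 t11.27 [ 0.5101 -0.2159  0.1067] F [-0.4  0.3  9.7] open 0.452 grip 8.0
pred [[308.0, 378.0], [201.0, 382.0]]
```

View pics/s3.png

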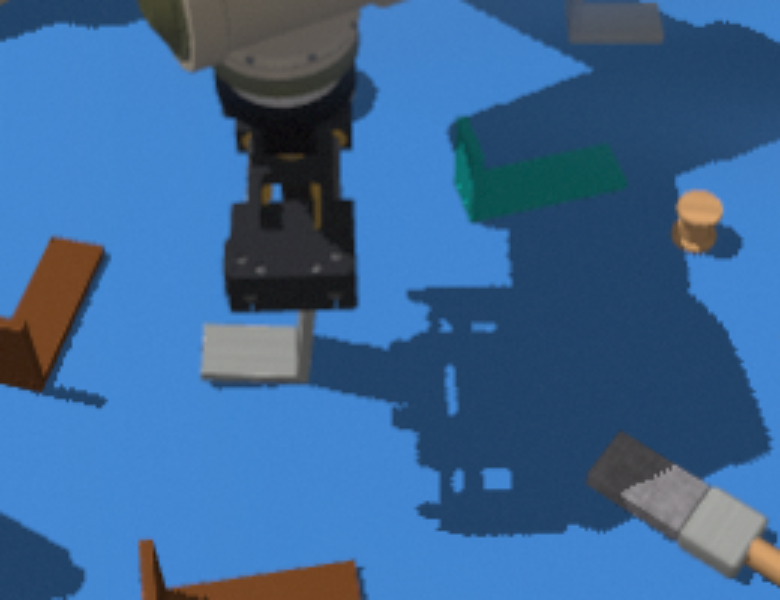

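The stop is nearly upright: its corner is at crop (308,380), on the predicted spot, and its foot is almost flat. I'll finish the last two degrees, release, and retreat straight up.

Run:
```python
from h import *
robot.movel(tcp(89.5,-.001),Q,.03); robot.pause(.2);show(89.5)
robot.open(); robot.pause(.3); show("open")
p=tcp(89.5); robot.movel(p+.13*Z,Q,.1); show("up")
robot.movel(p+.13*Z-.16*U,Q,.25); robot.pause(.3);show("away")
cv2.imwrite("pics/s4.png",robot.get_image("scene")); im=robot.get_image("top")
cv2.imwrite("pics/s5.png",im)
V=np.cross(Z,U)
print("pred scene",world2pix("scene",[O-.02*V,O-.02*V-.07*U,O-.02*V+.12*Z]).round(1).tolist())
```

```text
89.5 t11.77 [ 0.5074 -0.2171  0.1069] F [ 0.5 -1.1  3.1] open 0.451 grip 8.0
open t12.90 [ 0.5074 -0.217   0.107 ] F [ 0.1 -0.1 -0.3] open 0.998 grip 0.0
up t14.34 [ 0.5072 -0.2169  0.2354] F [-0.5 -0.7  0. ] open 1.000 grip 0.0
away t15.43 [ 0.3706 -0.2988  0.2359] F [ 0.2  0.4 -0.2] open 0.996 grip 0.0
pred scene [[302.7, 306.1], [267.1, 307.2], [299.5, 269.0]]
```

View pics/s4.png

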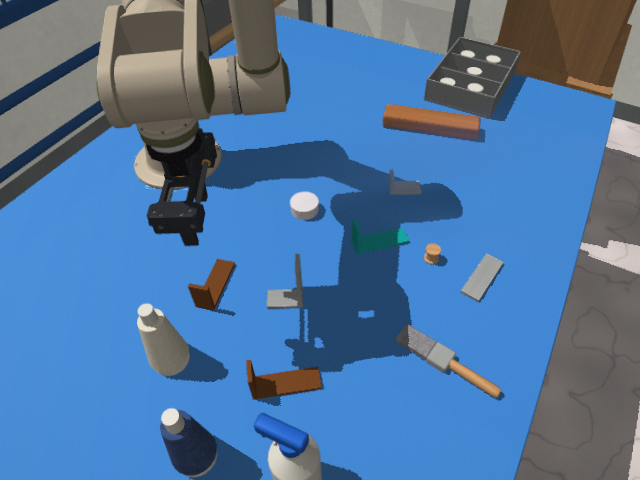

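The stop stands on its short leg with its corner at about (302,307) and its foot end at (267,306), matching the prediction. The gripper is clear and the small stop at (405,186) hasn't moved.

```bash
python3 -c "
from bench import robot
print(robot.job_done())"
```

```text
the job is handed in; nothing more can be done
None
```

The larger angle stop now stands on its short leg with its corner on the original spot, it has been released, the smaller stop was left untouched, and the job is handed in at about 15.5 s on the robot's clock.

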